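Zero a slide-mounting press and click it down four notches

TASK

Zero the slide press: push its green release pedal all the way down so that the ratchet lever springs back to its stop, then let the pedal come up. Next turn the lever by its black knob, counter-clockwise seen from above, exactly four clicks - never a fifth, which would crack the cover glass - and finish with the lever at the fourth click, the gripper still gripping the knob and keeping hold of it. Leave the bottle, the dish and the case beside the press where they stand.

Things in the scene. Friction and masses are not known exactly. Their poses are not given: they have to be found in the camera images.
- press: the small grey slide press, fixed to the worktop; its origin is on the worktop under the vertical spindle, z up, and -x points from the spindle to the pedal. Base plate 14 mm thick, from x = -165 to +60 mm and y = -60 to +60 mm. A steel ratchet wheel (radius 55 mm, top 72 mm above the worktop) sits on the spindle, with the steel lever (top face 80 mm above the worktop) and a boss (radius 14 mm, top 88 mm) above it
- spindle (a point): a point on the vertical axis of the lever, 100 mm above the worktop
- knob_mid (a point): middle (half-way up) of the black upright knob at the lever's end, 101 mm above the worktop; the knob is a round post of diameter 16 mm with a 20 mm foot, from 80 to 120 mm above the worktop, turning freely on a pin on the lever, 90 mm from the spindle axis. With the lever at 0 it lies in the direction 75 degrees from the press's +x towards its +y, and it moves counter-clockwise (seen from above) as the lever advances
- lever_knob: the same black knob; its origin is the centre of its foot, on the lever, 80 mm above the worktop
- ratchet_lever (a joint): angle of the lever in rad, 0 at its rest stop, growing counter-clockwise seen from above; a click every 0.262 rad: the fourth at 1.047, the fifth at 1.309; end of travel 1.47. At the start it is on the second click. A spring pulls it towards 0; the pawl holds it at the last click. Turning takes 3 to 6 N at the knob as the pawl rides up a tooth; each click is a brief drop of about 2 N
- pawl (a joint): how far the brass spring pawl under the wheel is pushed down, in m: about 0 when it sits fully in a tooth gap (just clicked), rising evenly to about 0.003 as the lever nears the next click, then snapping back; about 0.005 with the pedal fully down, when it is clear of the teeth and the lever is free to spring back
- release_pedal (a joint): angle of the pedal in rad: 0 up (at rest), 0.25 fully down on its stop, where it holds the pawl clear of the teeth. It springs up when let go. Pressing at the middle of the plate takes 3 N at first and about 8 N near the stop
- pedal_face (a point): middle of the top face of the green ribbed pedal plate (50 x 46 mm), hinged towards the spindle 131 mm from this point (hinge 20 mm from the spindle axis on its pedal side, 34 mm above the worktop). At rest the plate slopes up away from the spindle at 0.25 rad, this point 72 mm above the worktop; fully down it is level and this point is 40 mm above the worktop
- petri_a: pale round lidded culture dish, 90 mm wide, 15 mm high, loose, left of the press; origin centre of underside; to be left alone
- objective_case: white round pot with black screw lid, 41 mm wide, 61 mm high, loose, left of the press; origin centre of underside; to be left alone
- oil_bottle: small amber bottle with a black dropper cap, 31 mm wide, 73 mm high, loose, right of the pedal; origin centre of underside; to be left alone

How it is judged:
By the outcome, as a careful person would: the job done as asked, in the order asked, and still so for the second after the job is handed in, while the arm keeps its last pose, push and grip.
It also fails if it takes over 58 s, if anything falls off the work surface, if the arm or the gripper's body presses on something with over 40 N, if the wrist force passes 120 N, or if a joint passes its speed limit or range.

ROBOT

A 6-joint arm with a two-finger parallel gripper is mounted at the origin on a cart in front of the work surface, level with it; the furniture and walls round the work are solid. World frame = base frame: x ahead of the robot, y to its left, z up, the work surface at z = 0. Lengths are in m, angles in degrees, forces in N, time in s.
With the tool pointing down it reaches from about 0.325 to 0.775 m from the base axis. Payload 5.5 kg.
Tool frame: the origin (TCP) lies at the centre of the arm's flange, where the gripper is bolted on; the fingertips stand 182 mm ahead of it and the grasp point (between the pads) lies 163 mm ahead of it; z points along the fingers, y is the direction in which the jaws open and shut (so a half turn about z gives the same grasp; the last joint's range is limited). The gripper opens to 88 mm and grips with 3 to 60 N. Pads are 20 mm wide; open, the fingers measure 115 mm over their backs; the gripper's body (75 mm by 178 mm) begins 61 mm behind the grasp point.
Start: joints at [67.111, 5.22, 70.514, -0, 104.267, -3.249], TCP at [0.202, 0.565, 0.405] pointing down, gripper open.
Joint ranges: [-164.24, 164.24], [-49.07, 125.15], [9.68, 141.18], [-86.29, 266.29], [3.28, 154.24], [-151.56, 151.56]. Speed limits (degrees/s): [147.25, 147.25, 172.46, 180, 180, 180].

INTERFACE

Orientations are given as [roll, pitch, yaw] about the fixed x, y, z axes, in that order (R = Rz(yaw) Ry(pitch) Rx(roll)).
In Python, from station import r gives the robot as it stands. The module is installed in compiled form; this text tells all that it offers. Calls block until the motion is done:
- r.reach(position, orientation): joint-space move of the TCP to a pose.
- r.servo_line(position, rotation=None, speed=0.15): straight line of the TCP; rotation=None keeps the orientation; speed is the mean speed in m/s.
- r.move_joints(angles): joint-space move.
- r.let_go() and r.grab(squeeze=None): open the fingers fully, or close them until they stop; squeeze is the grip in N (None keeps the last).
- r.wait(seconds).
- r.inverse_kinematics(position, orientation): joint angles nearest the present ones, or None.
- r.sense(): the state.
- r.snapshot(name): name is "side" or "top" or "wrist"; returns a dict with "frame" (384x512x3 uint8, red, green, blue), "fx", "fy", "cx", "cy" (pixels), "R" (3x3) and "t" (3): a world point X has camera coordinates R X + t. Camera axes: x right, y down, z forward; pixel columns grow to the right and rows downward; lengths in m; the calibration is good to about 2 mm. A picture is of the moment at which its call begins. There is no depth.
A pose or a line that the arm cannot do raises r.IKError and nothing moves.
- r.hand_in(): hands the job in, once; it reports no verdict.
The state is a dict: "clock": time; "joints": joint angles; "joint_vel": joint speeds; "joint_torque": joint torques, N m; "tcp_pos": TCP position; "orientation": TCP orientation; "contact_force": force on the tool from outside, world axes, zero at the start; "torque": the same for the moment, N m; "opening": finger opening in m.
Only numpy, scipy, OpenCV 4.12 (cv2) and the standard library are available. Lean on these libraries where they do the work, as an engineer would, in place of code of your own. Each camera call takes 0.05 s, during which the arm holds its last target.

## Working session

There is one attempt and no reset: what is moved stays moved. The work goes in short steps, each a Python script; the robot and the scene stay as the last script left them, time stands still between calls to the robot, and variables do not carry over. Pictures are saved under pics/ and viewed, and the job is handed in when it is done.

```bash
mkdir -p pics
python3 - <<'E'
from station import r
import cv2,numpy as np,pickle
for n in ["side","top","wrist"]:
    s=r.snapshot(n); cv2.imwrite(f"pics/{n}0.png",s["frame"][:,:,::-1]); pickle.dump(s,open(f"{n}0.pkl","wb"))
    print(n,s["fx"],s["cx"],s["cy"],np.round(s["R"],3).tolist(),np.round(s["t"],3))
print(r.sense())
E
```

```text
side 388.6937150256693 253.0404909718755 188.96739620227603 [[-0.999, 0.044, -0.001], [0.019, 0.406, -0.913], [-0.039, -0.913, -0.407]] [ 0.452 -0.023  1.172]
top 491.8205309311279 249.82845161530582 186.7418095212529 [[-0.015, -0.999, -0.04], [-0.989, 0.021, -0.144], [0.145, 0.037, -0.989]] [0.304 0.465 0.857]
wrist 322.64149191183776 249.50793219722095 187.97728261514956 [[0.338, 0.941, -0.001], [0.909, -0.326, 0.261], [0.246, -0.089, -0.965]] [-0.599 -0.03   0.391]
{'clock': 0.15, 'joints': array([ 6.71111806e+01,  5.25576516e+00,  7.05649156e+01,  5.98521560e-04,
        1.04266443e+02, -3.24898572e+00]), 'joint_vel': array([ 0.02234346, -0.15820413, -0.26957842,  0.06311451,  0.02671158,
        0.06441107]), 'joint_torque': array([ 1.15469655e-03, -4.47045779e+01, -4.06910491e+01,  6.98838383e-02,
        2.73721595e-02, -9.91875800e-05]), 'tcp_pos': array([0.201691  , 0.56515002, 0.40375059]), 'orientation': array([-1.79913049e+02, -5.51712879e-03,  1.60360309e+02]), 'contact_force': array([ 0.23337402, -0.20114189,  0.65939166]), 'torque': array([ 0.03122722, -0.00517378, -0.01012237]), 'opening': 0.0884108466799419}
```

View pics/top0.png

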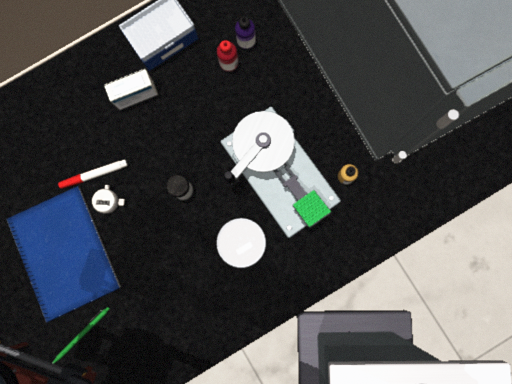

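View pics/side0.png

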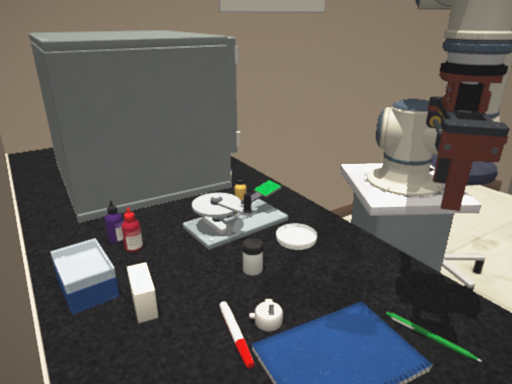

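View pics/wrist0.png

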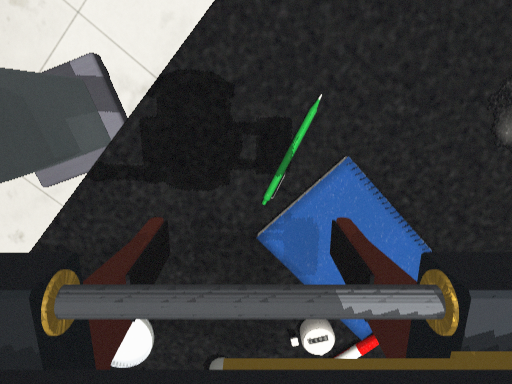

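Top view: spindle boss about (263,140), pedal (312,208), knob (230,175), dish (241,243), case (180,187), bottle (348,174). I'll zoom in for sharper pixels.

Run:
```python
import cv2,pickle
s=pickle.load(open("top0.pkl","rb"))["frame"][:,:,::-1]
cv2.imwrite("pics/topz.png",cv2.resize(s[100:245,160:370],None,fx=3.8,fy=3.8,interpolation=cv2.INTER_CUBIC))
s=pickle.load(open("side0.pkl","rb"))["frame"][:,:,::-1]
cv2.imwrite("pics/sidez.png",cv2.resize(s[170:280,170:330],None,fx=5,fy=5,interpolation=cv2.INTER_CUBIC))
```

```text
(no output)
```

View pics/topz.png

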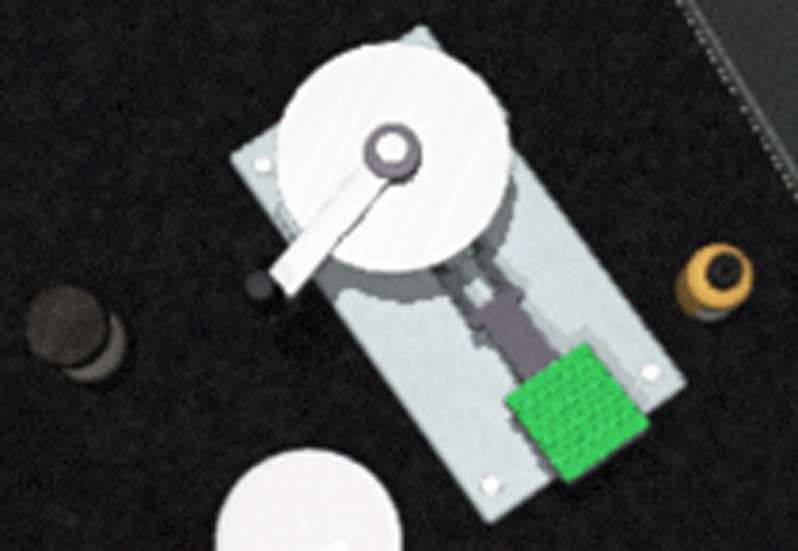

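View pics/sidez.png

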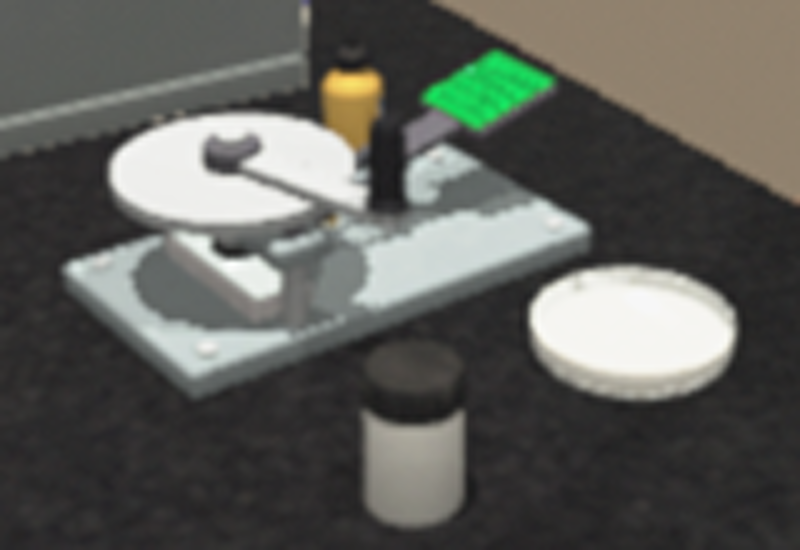

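```bash
cat > h.py <<'E'
import numpy as np,cv2,pickle
from scipy.optimize import least_squares
def proj(s,X):
    c=np.atleast_2d(X)@np.array(s["R"]).T+s["t"]
    return np.c_[s["fx"]*c[:,0]/c[:,2]+s["cx"],s["fy"]*c[:,1]/c[:,2]+s["cy"]]
def P2W(p,L):
    c,s_=np.cos(p[2]),np.sin(p[2]); L=np.atleast_2d(L)
    return np.c_[p[0]+c*L[:,0]-s_*L[:,1],p[1]+s_*L[:,0]+c*L[:,1],L[:,2]]
def onplane(s,uv,z):
    R=np.array(s["R"]);C=-R.T@s["t"];d=R.T@np.array([(uv[0]-s["cx"])/s["fx"],(uv[1]-s["cy"])/s["fy"],1]);return C+d*(z-C[2])/d[2]
E
python3 - <<'E'
from h import *
T=pickle.load(open("top0.pkl","rb"));S=pickle.load(open("side0.pkl","rb"))
zt=lambda p:(np.array(p)+.5)/3.8-.5+[160,100]
zs=lambda p:(np.array(p)+.5)/5-.5+[170,170]
th=np.radians(75)+2*.262
L=np.array([[.06,.06,.014],[-.165,.06,.014],[-.165,-.06,.014],[.06,-.06,.014],[0,0,.088],[-.020-.131*np.cos(.25),0,.072],[.09*np.cos(th),.09*np.sin(th),.12]])
uv=zt([[232,157],[490,523],[686,382],[425,25],[393,152],[578,412],[260,285]])
Ls=np.array([[.06,.06,.014],[-.165,.06,.014],[.06,-.06,.014],[-.020-.131*np.cos(.25),0,.072],[.09*np.cos(th),.09*np.sin(th),.12]])
us=zs([[195,383],[590,232],[65,268],[490,90],[386,120]])
f1=lambda p:(proj(T,P2W(p,L))-uv).ravel()
f2=lambda p:(proj(S,P2W(p,Ls))-us).ravel()
for f in (f1,f2,lambda p:np.r_[f1(p),f2(p)]):
    o=least_squares(f,[.6,.0,.6],loss='soft_l1');print(o.x,np.degrees(o.x[2]));print(np.round(f(o.x).reshape(-1,2),1).tolist())
p=o.x;np.save("press.npy",p)
for n,z in dict(bottle=((724,270),.073),case=((68,326),.061),dish=((309,540),.015)).items(): print(n,onplane(T,zt(z[0]),z[1]))
for a in (0,.524,1.047):
    t=np.radians(75)+a;print(a,P2W(p,[[.09*np.cos(t),.09*np.sin(t),.101]]))
print("ped",P2W(p,L[5:6]))
E
```

```text
[0.54774175 0.26887916 0.59312134] 33.983349285720685
[[-0.9, -0.1], [-0.1, 0.7], [1.0, 0.6], [-0.3, -0.7], [0.0, -0.9], [0.1, 0.1], [0.2, 0.1]]
[0.54655749 0.27321573 0.59689832] 34.199754311014175
[[-0.4, -0.6], [0.9, -0.4], [-0.8, 0.2], [-0.1, -0.1], [0.5, 0.7]]
[0.54735788 0.26926382 0.59437052] 34.05492212911505
[[-1.1, 0.2], [-0.2, 0.9], [0.9, 0.7], [-0.5, -0.5], [-0.2, -0.7], [-0.1, 0.3], [-0.0, 0.3], [-0.8, -1.6], [0.4, -1.1], [-0.9, -0.7], [-0.5, -0.7], [0.0, -0.1]]
bottle [0.49032081 0.11782898 0.073     ]
case [0.47254976 0.42398814 0.061     ]
dish [0.37190139 0.31410244 0.015     ]
0 [[0.51797519 0.35433237 0.101     ]]
0.524 [[0.47935379 0.32821672 0.101     ]]
1.047 [[0.45899839 0.28636939 0.101     ]]
ped [[0.42562825 0.18698627 0.072     ]]
```

Run:
```python
from station import r
from h import *
p=np.load("press.npy")
b=P2W(p,[[-.150,0,0]])[0]
O=[180,0,124]
t0=r.sense()["clock"]
r.grab(20); print("grab",r.sense()["clock"]-t0,r.sense()["opening"])
r.reach([b[0],b[1],.30],O); s=r.sense();print(s["clock"],s["tcp_pos"],s["contact_force"])
for z in (.272,.250,.235,.226,.223,.221,.219):
    r.servo_line([b[0],b[1],z],speed=.06); s=r.sense()
    print(round(s["clock"],2),np.round(s["tcp_pos"],4),np.round(s["contact_force"],2))
    if s["contact_force"][2]>16: break
for n in("side","top"):
    i=r.snapshot(n); pickle.dump(i,open(n+"1.pkl","wb"))
    f=i["frame"][:,:,::-1]; f=f[100:245,160:370] if n=="top" else f[170:280,170:330]
    cv2.imwrite(f"pics/{n}1.png",cv2.resize(f,None,fx=3.8,fy=3.8,interpolation=cv2.INTER_CUBIC))
```

```text
grab 1.3417000000000001 0.00027778990585396375
3.15 [0.42306472 0.18593007 0.30044668] [ 0.09856189 -0.35207377 -0.05051657]
3.77 [0.4231 0.1853 0.2718] [0.23 0.34 0.14]
4.28 [0.4231 0.1852 0.25  ] [-0.27 -0.81  3.43]
4.68 [0.4232 0.1853 0.2354] [-0.42 -1.05  4.51]
4.98 [0.4233 0.1853 0.2267] [ 0.05 -1.18  5.33]
5.23 [0.4232 0.1853 0.2238] [-0.22 -1.68  5.8 ]
5.48 [0.4232 0.1853 0.2218] [-0.27 -1.96  5.74]
5.73 [0.4232 0.1853 0.2212] [-4.4  -2.99 13.87]
```

View pics/top1.png

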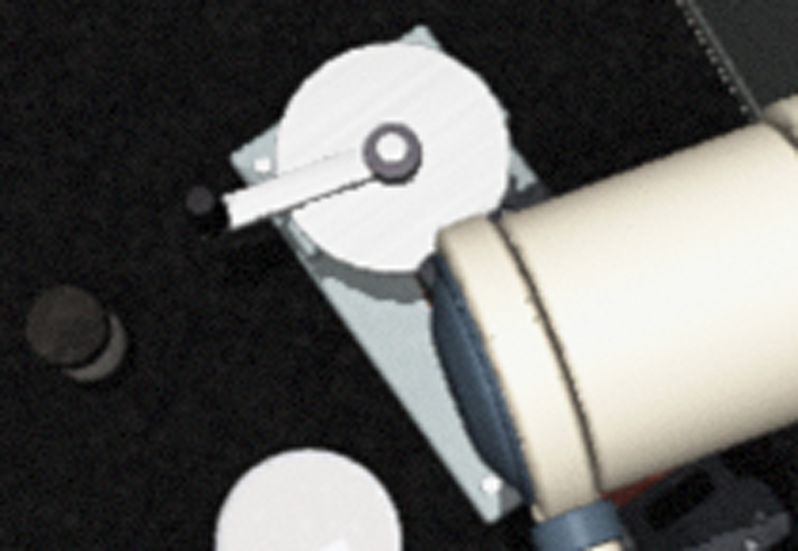

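View pics/side1.png

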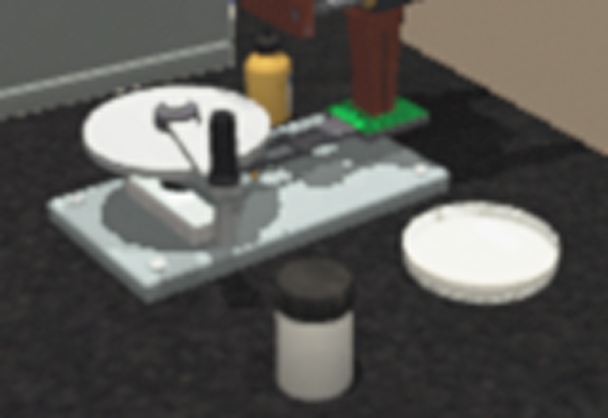

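The pedal is level on its stop and the lever has swung back, with the knob top at about (201,202) in the zoom. I'll check that angle, lift off, and move above the knob.

Run:
```python
from station import r
from h import *
p=np.load("press.npy")
T=pickle.load(open("top1.pkl","rb"));S=pickle.load(open("side1.pkl","rb"))
zt=lambda q:(np.array(q)+.5)/3.8-.5
w=onplane(T,zt([201,202])+[160,100],.12); d=w[:2]-p[:2]
print(w,np.hypot(*d),"lever",np.arctan2(d[1],d[0])-p[2]-np.radians(75))
k=P2W(p,[[.09*np.cos(np.radians(75)),.09*np.sin(np.radians(75)),.12]])
print("resid px top",proj(T,k)-(zt([201,202])+[160,100]),"side",proj(S,k)-(zt([223,115])+[170,170]),k)
s=r.sense();x=s["tcp_pos"]
r.servo_line([x[0],x[1],.30],speed=.12); s=r.sense();print(s["clock"],s["contact_force"])
r.let_go()
r.reach([k[0,0],k[0,1],.33],[180,0,139]); s=r.sense();print(s["clock"],s["tcp_pos"],s["opening"])
for n in("side","top","wrist"):
    i=r.snapshot(n); pickle.dump(i,open(n+"2.pkl","wb"))
    f=i["frame"][:,:,::-1]; f=f[100:245,160:370] if n=="top" else f[170:280,170:330] if n=="side" else f
    cv2.imwrite(f"pics/{n}2.png",cv2.resize(f,None,fx=3.8,fy=3.8,interpolation=cv2.INTER_CUBIC) if n!="wrist" else f)
```

```text
[0.51776677 0.35404219 0.12      ] 0.08979423673427367 lever 0.0032489566330198283
resid px top [[-0.17247456 -0.11732241]] side [[-0.37083829 -0.57781314]] [[0.51797519 0.35433237 0.12      ]]
6.6583 [-0.8717936  -1.21783353  0.84994505]
8.8333 [0.5178339  0.35385513 0.32957454] 0.08787612620143515
```

View pics/side2.png

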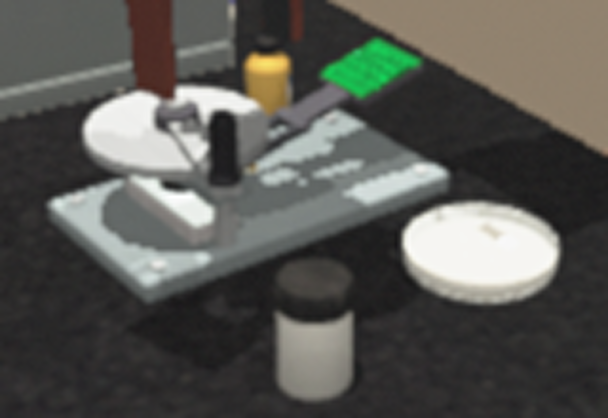

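View pics/wrist2.png

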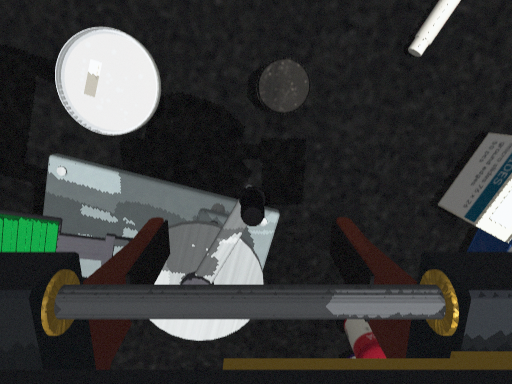

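Pedal is back up, lever at zero, and the knob sits centred between the fingers at (252,207). Descend and grip.

Run:
```python
from station import r
from h import *
p=np.load("press.npy")
a=p[2]+np.radians(75); k=p[:2]+.09*np.array([np.cos(a),np.sin(a)])
r.servo_line([k[0],k[1],.270],speed=.08); s=r.sense();print(s["clock"],s["tcp_pos"],s["contact_force"])
r.grab(25); s=r.sense();print(s["clock"],s["tcp_pos"],s["contact_force"],s["opening"])
i=r.snapshot("side"); cv2.imwrite("pics/side3.png",cv2.resize(i["frame"][170:280,170:330,::-1],None,fx=3.8,fy=3.8))
```

```text
9.8833 [0.51810715 0.35443809 0.27060488] [0.29040023 0.23117829 1.24500582]
10.9917 [0.51817282 0.35453534 0.27000612] [ 2.17539592  1.33255111 -0.53720677] 0.015254527303966191
```

View pics/side3.png

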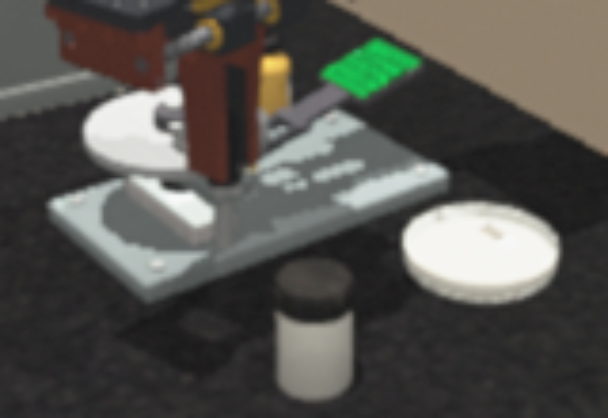

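```bash
cat >> h.py <<'E'
def step(r,p,th,sp=.05):
    a=p[2]+np.radians(75)+th; k=p[:2]+.09*np.array([np.cos(a),np.sin(a)])
    r.servo_line([k[0],k[1],.270],speed=sp); s=r.sense(); F=s["contact_force"]
    d=s["tcp_pos"][:2]-p[:2]; ra=np.array([np.cos(a),np.sin(a)]); ta=np.array([-ra[1],ra[0]])
    print(f"{th:.3f} t{s['clock']:.2f} act{(np.arctan2(d[1],d[0])-p[2]-np.radians(75))%(2*np.pi):.3f} rad{np.hypot(*d)*1e3:.1f} Ft{F[:2]@ta:.1f} Fr{F[:2]@ra:.1f} Fz{F[2]:.1f} op{s['opening']*1e3:.1f}")
    return F[:2]@ta
E
python3 - <<'E'
from station import r
from h import *
p=np.load("press.npy")
for th in np.arange(.025,.96,.025): step(r,p,th)
E
```

```text
0.025 t11.29 act0.024 rad90.1 Ft-3.4 Fr1.8 Fz-2.0 op15.3
0.050 t11.54 act0.050 rad90.1 Ft-3.6 Fr2.8 Fz-1.6 op15.3
0.075 t11.79 act0.075 rad90.1 Ft-4.1 Fr2.6 Fz-1.4 op15.3
0.100 t12.04 act0.101 rad90.1 Ft-3.8 Fr2.0 Fz-0.9 op15.9
0.125 t12.29 act0.125 rad90.1 Ft-4.4 Fr2.7 Fz-1.4 op15.4
0.150 t12.54 act0.149 rad90.1 Ft-4.7 Fr2.4 Fz-1.9 op15.2
0.175 t12.79 act0.175 rad90.1 Ft-3.5 Fr1.6 Fz-2.6 op15.6
0.200 t13.04 act0.201 rad90.1 Ft-2.8 Fr1.3 Fz-0.6 op15.9
0.225 t13.29 act0.229 rad90.0 Ft-0.4 Fr3.5 Fz0.1 op15.6
0.250 t13.54 act0.253 rad90.0 Ft0.2 Fr1.6 Fz0.3 op15.2
0.275 t13.79 act0.274 rad90.0 Ft-2.6 Fr2.2 Fz-0.5 op15.7
0.300 t14.04 act0.298 rad90.1 Ft-4.5 Fr2.0 Fz-1.6 op15.8
0.325 t14.29 act0.324 rad90.0 Ft-4.1 Fr2.7 Fz-1.5 op15.5
0.350 t14.54 act0.350 rad90.0 Ft-3.1 Fr1.7 Fz-0.7 op15.3
0.375 t14.79 act0.375 rad90.0 Ft-4.0 Fr1.5 Fz-1.7 op15.4
0.400 t15.04 act0.400 rad90.0 Ft-3.3 Fr2.9 Fz-1.9 op15.6
0.425 t15.29 act0.425 rad90.0 Ft-3.3 Fr1.5 Fz-1.2 op15.6
0.450 t15.54 act0.451 rad90.0 Ft-4.4 Fr2.7 Fz-0.7 op15.5
0.475 t15.79 act0.476 rad90.0 Ft-4.1 Fr1.7 Fz-1.4 op15.0
0.500 t16.04 act0.50
[... 369 characters left out ...]
 op15.9
0.675 t17.79 act0.675 rad90.0 Ft-4.1 Fr-0.1 Fz-1.4 op15.5
0.700 t18.04 act0.700 rad90.0 Ft-5.3 Fr0.0 Fz-1.5 op15.4
0.725 t18.29 act0.724 rad90.0 Ft-4.1 Fr-0.3 Fz-1.5 op16.0
0.750 t18.54 act0.755 rad89.9 Ft-0.4 Fr-0.3 Fz1.9 op15.2
0.775 t18.79 act0.778 rad89.9 Ft-0.8 Fr-0.9 Fz1.3 op15.5
0.800 t19.04 act0.799 rad90.0 Ft-3.1 Fr-0.6 Fz-0.6 op15.2
0.825 t19.29 act0.822 rad90.0 Ft-5.0 Fr-1.4 Fz-1.4 op15.7
0.850 t19.54 act0.848 rad90.0 Ft-4.1 Fr-1.6 Fz-1.4 op15.4
0.875 t19.79 act0.874 rad89.9 Ft-4.7 Fr-0.9 Fz-0.9 op15.4
0.900 t20.04 act0.900 rad90.0 Ft-4.8 Fr-2.8 Fz-0.7 op15.5
0.925 t20.29 act0.924 rad90.0 Ft-4.3 Fr-1.8 Fz-1.3 op15.5
0.950 t20.54 act0.949 rad90.0 Ft-4.6 Fr-2.5 Fz-2.7 op15.6
```

Three drops so far (0.225, 0.50, 0.75 commanded). The fourth should come at about 1.01, so I'll take finer steps and stop just after it.

Run:
```python
from station import r
from h import *
p=np.load("press.npy")
hit=0
for th in np.arange(.962,1.06,.012):
    f=step(r,p,th)
    if f>-1.8: hit+=1
    if hit>=2: break
print(th)
r.wait(.3);s=r.sense();print(s["contact_force"],s["tcp_pos"],s["clock"],s["opening"])
for n in("side","top"):
    i=r.snapshot(n); pickle.dump(i,open(n+"4.pkl","wb")); f=i["frame"][:,:,::-1]; f=f[100:245,160:370] if n=="top" else f[170:280,170:330]
    cv2.imwrite(f"pics/{n}4.png",cv2.resize(f,None,fx=3.8,fy=3.8,interpolation=cv2.INTER_CUBIC))
```

```text
0.962 t20.79 act0.959 rad90.0 Ft-6.0 Fr-3.1 Fz-2.1 op15.2
0.974 t21.04 act0.971 rad90.0 Ft-5.8 Fr-2.1 Fz-1.8 op15.8
0.986 t21.29 act0.983 rad90.0 Ft-4.8 Fr-1.6 Fz-2.9 op15.2
0.998 t21.54 act0.996 rad90.0 Ft-5.1 Fr-3.6 Fz-1.4 op15.4
1.010 t21.79 act1.008 rad90.0 Ft-5.6 Fr-2.8 Fz-2.3 op15.6
1.022 t22.04 act1.029 rad89.8 Ft0.2 Fr-3.1 Fz-0.2 op15.6
1.034 t22.29 act1.037 rad89.9 Ft-0.1 Fr-3.7 Fz-0.6 op15.4
1.034
[ 2.94746388 -1.3920058  -0.50542554] [0.45929832 0.28741793 0.26998115] 22.5917 0.015308815836020282
```

View pics/side4.png

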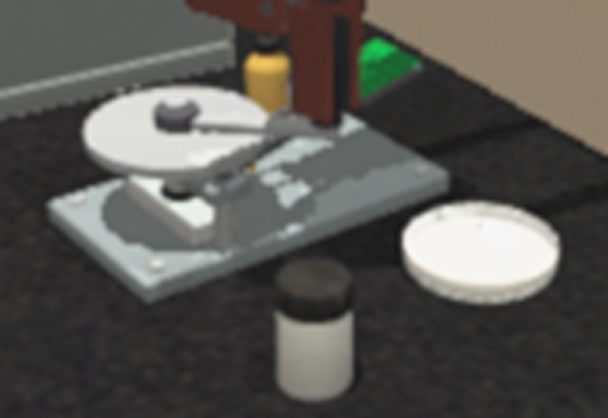

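View pics/top4.png

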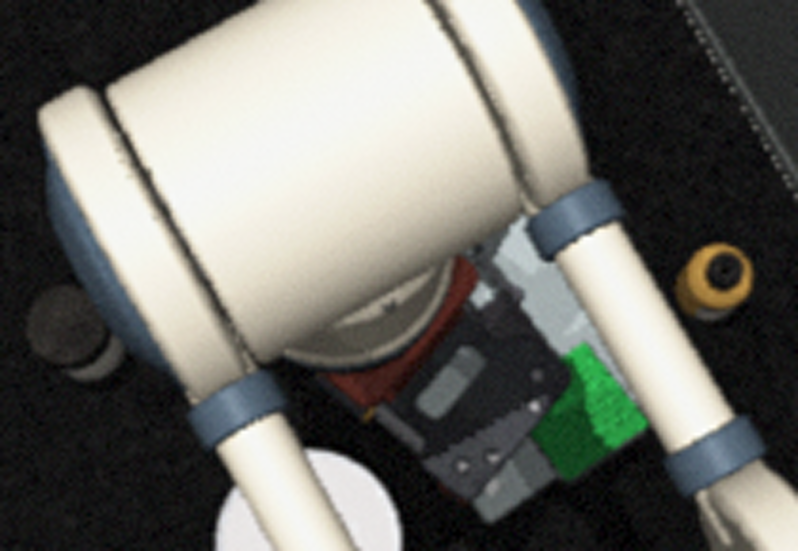

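Run:
```python
from station import r
from h import *
p=np.load("press.npy")
step(r,p,1.042); r.wait(.5); step(r,p,1.042)
S=r.snapshot("side"); 
for a in (1.0,1.047,1.1):
    t=np.radians(75)+a
    print(a,(proj(S,P2W(p,[[.06*np.cos(t),.06*np.sin(t),.08],[.08*np.cos(t),.08*np.sin(t),.08]]))-[170,170])*3.8)
r.hand_in(); print(r.sense()["clock"])
```

```text
1.042 t22.94 act1.041 rad90.0 Ft-0.2 Fr-4.2 Fz-2.2 op15.3
1.042 t23.69 act1.042 rad89.9 Ft-0.4 Fr-5.0 Fz-1.8 op15.7
1.0 [[273.58691577 119.94456236]
 [307.18715266 122.80982942]]
1.047 [[274.53033125 117.87080702]
 [308.31700577 120.02491656]]
1.1 [[275.32061906 115.53015805]
 [309.22275621 116.88822642]]
the job is handed in; nothing more can be done
the job is handed in; nothing more can be done
```

The press is zeroed and the lever is on its fourth click with the gripper still holding the knob. I handed the job in at about 24 s, and no verdict is reported.

- **Pedal and zeroing:** I pressed the pedal onto its stop, where the force jumped from about 6 to 14 N. The top view then put the lever at 0.003 rad. After I lifted off, the side view showed the pedal back up.
- **Turning:** I gripped the knob with 25 N and led it counter-clockwise in small steps. There were exactly four force drops, at commanded angles of about 0.225, 0.50, 0.75 and 1.02 rad.
- **Final state:** I stopped at a commanded 1.042 rad, well short of the fifth click at 1.309. The force along the arc was about 0 N, which fits the pawl carrying the spring. The gripper opening was 15.3–15.7 mm, right for the 16 mm knob.
- **Bottle, dish and case:** the last camera views show all three where they stood.

**Checks that were weaker or disagreed:**
- The clicks came 0.025–0.04 rad before their nominal angles, probably from 2–3 mm of calibration or grip offset.
- A sideways force of 4–5 N along the lever was left at the end.
- The arm hid the knob from the top camera at the end, so the final lever angle rests on the click count and arm position. I did not measure it in a picture.

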